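# Pack out a plaster mould clamp with spacer boards and hold it tight

## Robot

A 7-joint arm with a two-finger parallel gripper is mounted at the origin on the work surface. World frame = base frame: x ahead of the robot, y to its left, z up, the work surface at z = 0. Lengths are in m, angles in rad, forces in N, time in s.
With the tool pointing down it reaches from about 0.425 to 0.925 m from the base axis. Payload 6.8 kg.
Tool frame: the origin (TCP) lies midway between the tips of the shut fingers; the grasp point (between the pads) lies r.grip_point_offset behind it (r.grip_point_offset is the distance from the TCP to the grasp point, in m); z points along the fingers, y is the line along which they close (so a half turn about z gives the same grasp; the last joint's range is limited). The gripper opens to 85 mm and grips with 20 to 120 N. Pads are 22 mm wide; open, the fingers measure 114 mm over their backs; the gripper's body (76 mm by 85 mm) begins 54 mm behind the grasp point. The pads swing forward as they close: fully open they stand 13 mm farther back than shut.
Start: joints at [1.027, 0.477, 0.022, 1.555, -0.011, 1.109, -0.083], TCP at [0.285, -0.612, 0.231] pointing down, gripper open.
Joint ranges: [-2.96, 2.96], [-0.34, 2.1], [-1.41, 1.46], [0.24, 2.44], [-1.37, 4.51], [0.17, 1.92], [-2.96, 2.96]. Speed limits (rad/s): [2.39, 2.39, 3.14, 3.14, 3.14, 3.14, 3.14].

## Interface

Orientations are given as a rotation vector (axis times angle).
In Python, from bench import r gives the robot as it stands. The module is installed in compiled form; this text tells all that it offers.
- The arm moves only by the shell command python3 -m crank 'ROWS' [FORCE]. ROWS is JSON, a list of rows, each a list of 5 numbers: the shift along the world's x, y, z in units of 200 mm (1.0 is 200 mm), then the turn about the world's z in units of 45 degrees (1.0 is 45 degrees), then the opening, from -1 (shut) to 1 (fully open). In form: [[dx, dy, dz, turn, jaw], ...]. A call has 1 to 8 rows; each row shifts and turns the commanded pose from where the row before left it; what a row does not reach is not made up. A row lasts 1/12 s, in which the tool goes at most 41.7 mm and 7.16 degrees, less where a joint would pass 70% of its speed; a pose out of reach is approached as far as the arm can. A call with a number of a shift or a turn outside -1 to 1 is refused whole. A call with a gripper value outside its range is refused whole. The fingers move at their own pace and stop on an object; FORCE is the grip in N (left out, the last holds). Time passes only in rows, so rows that do not move let the fingers close. It gives the time, the measured TCP pose, the force, the opening and the grip force at its end, in the units of the state.
- r.get_obs(): the state, without advancing time (a new reading comes with each control period).
- r.grab_frame(name): name is "side" or "top"; returns the picture (400x640x3 uint8, blue, green, red); there is no depth.
- r.camera_model(name): a dict with "fx", "fy", "cx", "cy" (pixels), "R" (3x3) and "t" (3): a world point X has camera coordinates R X + t. Camera axes: x right, y down, z forward; pixel columns grow to the right and rows downward; lengths in m; the calibration is good to about 2 mm. A picture is of the moment at which its call begins. camera_model takes no time and is no camera call.
- r.hand_in(): hands the job in; it is judged then, once.
The state is a dict: "clock": time; "joints": joint angles; "qvel": joint speeds; "tau": joint torques, N m; "tcp_pos": TCP position; "orientation": TCP orientation; "contact_force": force on the tool from outside, world axes, zero at the start; "moment": the same for the moment, N m; "grip_width": finger opening in m; "gripper_force": force on a finger pad.
Only numpy, scipy, OpenCV 4.12 (cv2) and the standard library are available. Lean on these libraries where they do the work, as an engineer would, in place of code of your own. Each camera call takes 0.05 s, during which the arm holds its last target. There are 200 camera calls.

## Task

The wooden clamp's sprung pusher cannot yet squeeze the plaster mould: one spacer board already stands in the gap, so take more from the rack and stand them upright, one by one, in the gap between pusher and mould until pushing the pusher's handle towards the mould squeezes the stack tight, with the mould pressed back about a centimetre against its springs (gently, never hard against its stop). Finish while still holding the handle pushed in, touching neither the boards nor the mould; leave unused boards in the rack and do not disturb the other things on the bench.

Things in the scene. Friction and masses are not known exactly. Their poses are not given: they have to be found in the camera images.
- clamp: Fixed wooden clamp frame, 310 x 114 mm, x -90 to +220 mm; channel 78 mm wide between side rails; channel floor 12 mm, rails 34 mm above the bench. Origin: on the bench, on the channel's centre line, below the pusher's front face when fully back. x: along the channel from pusher to mould (push direction), y across, z up.
- pusher: Wooden plate in the channel, 62 mm wide, 16 thick, top 47 above the channel floor, with a handle paddle behind. Origin: on the floor below its front face (towards the mould); axes as the clamp's. Slides +x 36 mm to a stop; a light spring (2.4 N at rest, 5.3 N at the stop) returns it when let go. If it reaches its stop and the mould has hardly been pressed back, the gap needs another board.
- handle (a point): Centre of the rear face of the pusher's handle paddle, pushed towards the clamp's +x (e.g. with closed fingers pointing down). Paddle: 50 mm wide, 14 thick (from this point towards +x), top 84 mm above the channel floor. This point: 66 mm above the floor, 62 mm behind the plate's front face. Behind it, free space above a cross bar 30 mm high (above the floor).
- mould: White plaster mould of two halves, 79 mm long, 60 wide, top 47 above the channel floor, on springs. Origin: on the floor below its face towards the pusher; axes as the clamp's. It yields along +x 1 mm per newton, hard stop at 30 mm; a good squeeze is about 10 mm. Gap from pusher (fully back) to mould: 43 to 72 mm, varying; it takes one or two boards more.
- rack: Fixed wooden rack, 171 mm long, 86 mm wide, that holds three spacer boards upright in a row of four slots 38 mm apart along its x axis, slot floors 8 mm and rack top 28 mm above the bench. Origin: centre of its underside; boards stand across it (their x along the rack's x).
- spacer0: Wooden spacer board, one of three alike in the rack: 16 mm thick (its x), lower part 60 mm wide (its y) and 50 mm tall, with a grip tab on top 36 mm wide (y), 16 mm thick, from 50 to 80 mm above its foot; 30 to 70 g, upright. Origin: centre of its foot; z up. Grip the tab across its 36 mm width.
- spacer1: Wooden spacer board, one of three alike in the rack: 16 mm thick (its x), lower part 60 mm wide (its y) and 50 mm tall, with a grip tab on top 36 mm wide (y), 16 mm thick, from 50 to 80 mm above its foot; 30 to 70 g, upright. Origin: centre of its foot; z up. Grip the tab across its 36 mm width.
- spacer2: Wooden spacer board, one of three alike in the rack: 16 mm thick (its x), lower part 60 mm wide (its y) and 50 mm tall, with a grip tab on top 36 mm wide (y), 16 mm thick, from 50 to 80 mm above its foot; 30 to 70 g, upright. Origin: centre of its foot; z up. Grip the tab across its 36 mm width.
- spacer3: Fourth wooden spacer board, like the others, already standing in the clamp's channel next to the mould: 16 mm thick (its x), lower part 60 mm wide (its y) and 50 mm tall, with a grip tab on top 36 mm wide (y), 16 mm thick, from 50 to 80 mm above its foot; 30 to 70 g, upright. Origin: centre of its foot; z up.
- tumbler: Glass tumbler, 72 mm across, 85 mm tall. Bystander, loose; leave alone. Origin: centre of its underside.
- dish: Terracotta bowl, 110 mm across, 35 mm tall. Bystander, loose; leave alone. Origin: centre of its underside.
- brush: Brush, 180 mm long, lying. Bystander, loose; leave alone. Origin: about the middle of its length, on the underside.
- paddle: Wooden spatula, 240 mm long, lying. Bystander, loose; leave alone. Origin: about the middle of its length, on the underside.
- beaker: White ceramic beaker, 68 mm across, 100 mm tall. Bystander, loose; leave alone. Origin: centre of its underside.
- bisque_cone: Small fired-clay bottle shape, 64 mm across, 85 mm tall. Bystander, loose; leave alone. Origin: centre of its underside.
- jar: Closed glass jar, 60 mm across, 90 mm tall. Bystander, loose; leave alone. Origin: centre of its underside.
There are look-alikes about, which are no part of the job. Leave any white look-alike of the spacer0 alone. What is shaped like the spacer2 but yellow is not meant.

How it is judged:
On the way, in this order (a step that is already met when the one before it is completed fails the run):
1. a board from the rack stands upright on the channel floor between pusher and mould, let go (((x of spacer0 in the frame of clamp between -0.005 and 0.125 m and y of spacer0 in the frame of clamp between -0.02 and 0.02 m and z of spacer0 in the frame of clamp below 0.018 m and angle between spacer0's own z axis and vertical below 0.12 rad) or (x of spacer1 in the frame of clamp between -0.005 and 0.125 m and y of spacer1 in the frame of clamp between -0.02 and 0.02 m and z of spacer1 in the frame of clamp below 0.018 m and angle between spacer1's own z axis and vertical below 0.12 rad) or (x of spacer2 in the frame of clamp between -0.005 and 0.125 m and y of spacer2 in the frame of clamp between -0.02 and 0.02 m and z of spacer2 in the frame of clamp below 0.018 m and angle between spacer2's own z axis and vertical below 0.12 rad)) and contact force between each of the arm, the fingers and spacer0 below 0.2 N and contact force between each of the arm, the fingers and spacer1 below 0.2 N and contact force between each of the arm, the fingers and spacer2 below 0.2 N and contact force between each of the arm, the fingers and spacer3 below 0.2 N), for 0.1 s.
2. the pusher presses the mould back through the stack by more than 5 mm (distance of mould from where it was at the start of the episode above 0.005 m and contact force between any of the arm, the fingers and pusher above 4 N), for 0.1 s.
At the end, for the whole second after the job is handed in: The robot pushes the pusher (over 5 N), squeezing upright boards (within 7 deg, on the channel floor) against the mould (over 3 N at both ends); the mould is at rest, 5 to 18 mm pressed back; the robot touches no board or mould; unused boards are in the rack (within 25 mm) (distance of mould from where it was at the start of the episode between 0.005 and 0.018 m and contact force between any of the arm, the fingers and pusher above 5 N and contact force between each of the arm, the fingers and mould below 0.3 N and (contact force between pusher and spacer0 above 3 N or contact force between pusher and spacer1 above 3 N or contact force between pusher and spacer2 above 3 N or contact force between pusher and spacer3 above 3 N) and (contact force between mould and spacer0 above 3 N or contact force between mould and spacer1 above 3 N or contact force between mould and spacer2 above 3 N or contact force between mould and spacer3 above 3 N) and linear speed of mould below 0.01 m/s and contact force between each of the arm, the fingers and spacer0 below 0.3 N and contact force between each of the arm, the fingers and spacer1 below 0.3 N and contact force between each of the arm, the fingers and spacer2 below 0.3 N and contact force between each of the arm, the fingers and spacer3 below 0.3 N and (distance of spacer0 from where it was at the start of the episode below 0.025 m or (x of spacer0 in the frame of clamp between -0.005 and 0.125 m and y of spacer0 in the frame of clamp between -0.02 and 0.02 m and z of spacer0 in the frame of clamp below 0.018 m and angle between spacer0's own z axis and vertical below 0.12 rad)) and (distance of spacer1 from where it was at the start of the episode below 0.025 m or (x of spacer1 in the frame of clamp between -0.005 and 0.125 m and y of spacer1 in the frame of clamp between -0.02 and 0.02 m and z of spacer1 in the frame of clamp below 0.018 m and angle between spacer1's own z axis and vertical below 0.12 rad)) and (distance of spacer2 from where it was at the start of the episode below 0.025 m or (x of spacer2 in the frame of clamp between -0.005 and 0.125 m and y of spacer2 in the frame of clamp between -0.02 and 0.02 m and z of spacer2 in the frame of clamp below 0.018 m and angle between spacer2's own z axis and vertical below 0.12 rad)) and (distance of spacer3 from where it was at the start of the episode below 0.025 m or (x of spacer3 in the frame of clamp between -0.005 and 0.125 m and y of spacer3 in the frame of clamp between -0.02 and 0.02 m and z of spacer3 in the frame of clamp below 0.018 m and angle between spacer3's own z axis and vertical below 0.12 rad))); the arm keeps its last pose, push and grip.
It fails at once if the mould is squeezed against its stop (pressed back more than 26 mm) (distance of mould from where it was at the start of the episode above 0.026 m).
It fails at once if a bystander is disturbed (moved more than 30 mm) (distance of any of tumbler, dish, brush, paddle, beaker, bisque_cone, jar from where it was at the start of the episode above 0.03 m).
It also fails if it takes over 67 s, if anything falls off the work surface, if the arm or the gripper's body presses on something with over 40 N, if the wrist force passes 120 N, or if a joint passes its speed limit or range.

## Working session

There is one attempt and no reset: what is moved stays moved. The work goes in short steps, Python scripts to look and compute and a shell command to move; the robot and the scene stay as the last step left them, time stands still between calls to the robot, and variables do not carry over. Pictures are saved under pics/ and viewed, at most 10 in all, crops included, and the job is handed in when it is done.

```bash
mkdir -p pics
cat > h.py <<'E'
from bench import r
import numpy as np, cv2
def cam(n):
    m=r.camera_model(n); return m,np.array(m["R"]),np.array(m["t"])
def ray(n,u,v,z):
    m,R,t=cam(n); d=R.T@np.array([(u-m["cx"])/m["fx"],(v-m["cy"])/m["fy"],1]); c=-R.T@t
    return c+d*(z-c[2])/d[2]
def proj(n,X):
    m,R,t=cam(n); p=R@np.array(X)+t; return m["fx"]*p[0]/p[2]+m["cx"],m["fy"]*p[1]/p[2]+m["cy"]
E
python3 - <<'E'
from h import *
print(r.get_obs(), r.grip_point_offset)
for n in("top","side"):
    cv2.imwrite(f"pics/{n}0.png",r.grab_frame(n)); m,R,t=cam(n); print(n,-R.T@t,R,m["fx"])
E
```

```text
{'clock': 0.0, 'joints': array([ 1.02686215,  0.47781456,  0.02233053,  1.55647024, -0.01147437,
        1.10932935, -0.08313759]), 'qvel': array([-9.32718879e-04, -4.85852588e-05, -1.16347214e-03,  1.55676825e-03,
        7.94054401e-04,  5.11334248e-04,  1.83142525e-03]), 'tau': array([-6.62980165e-04, -5.96442819e+01,  1.60747491e+00, -2.81198323e+01,
        1.24023895e-02,  9.42570943e-03, -8.78473060e-06]), 'tcp_pos': array([ 0.28468686, -0.61135191,  0.23030794]), 'orientation': array([-3.06552788e+00, -6.78815680e-01,  8.86449273e-04]), 'contact_force': array([ 0.02644166, -0.46876813,  1.01365463]), 'moment': array([-0.00225859,  0.00416267, -0.04277946]), 'gripper_force': 0.0, 'grip_width': 0.08513739270414573} 0.0187
top [ 0.41073028 -0.01822852  1.2269274 ] [[-0.001709   -0.99979834 -0.02000887]
 [-0.9952381   0.00365056 -0.09740531]
 [ 0.09745872  0.01974712 -0.99504364]] 419.85507010450993
side [0.162821   0.86452729 0.8908979 ] [[-9.23402594e-01 -3.83832809e-01 -1.54895664e-04]
 [-2.50284706e-01  6.02426210e-01 -7.57918352e-01]
 [ 2.91007243e-01 -6.99825004e-01 -6.52349407e-01]] 474.1148384373334
```

View pics/top0.png

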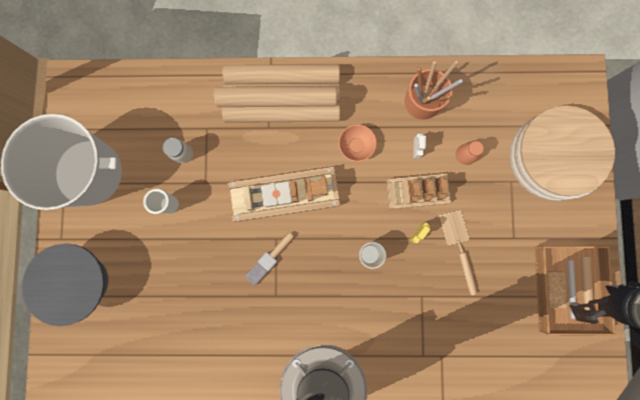

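View pics/side0.png

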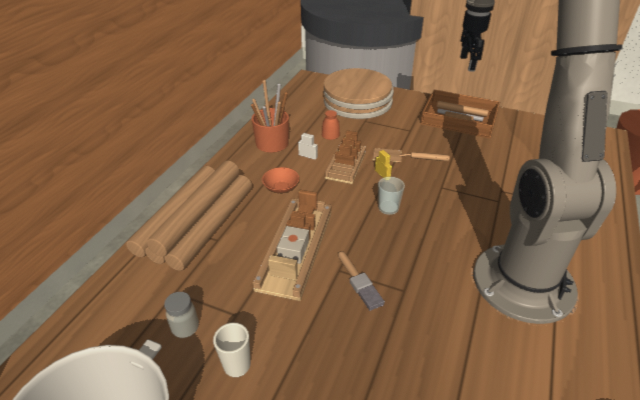

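Run:
```python
from h import *
t=cv2.imread("pics/top0.png"); s=cv2.imread("pics/side0.png")
a=cv2.resize(t[150:230,220:380],None,fx=5,fy=3.7*5/5,interpolation=cv2.INTER_CUBIC)
a=cv2.resize(t[160:225,220:350],(780,390),interpolation=cv2.INTER_CUBIC)
b=cv2.resize(t[165:215,380:460],(320,200),interpolation=cv2.INTER_CUBIC)
c=cv2.resize(s[130:190,310:380],(280,200),interpolation=cv2.INTER_CUBIC)
o=np.zeros((600,800,3),np.uint8);o[:390,:780]=a;o[395:595,:320]=b;o[395:595,330:610]=c
cv2.imwrite("pics/c1.png",o)
cv2.imwrite("pics/c2.png",cv2.resize(s[180:300,250:340],(450,600),interpolation=cv2.INTER_CUBIC))
for u,v,z in[(231,186,.034),(338,168,.034),(340,195,.034),(389,180,.028),(448,174,.028),(450,203,.028),(391,207,.028)]: print(u,v,ray("top",u,v,z).round(4))
```

```text
231 186 [0.5733 0.2618 0.034 ]
338 168 [ 0.6241 -0.0462  0.034 ]
340 195 [ 0.546  -0.0515  0.034 ]
389 180 [ 0.5895 -0.1927  0.028 ]
448 174 [ 0.6061 -0.3618  0.028 ]
450 203 [ 0.5225 -0.3649  0.028 ]
391 207 [ 0.5116 -0.197   0.028 ]
```

View pics/c1.png

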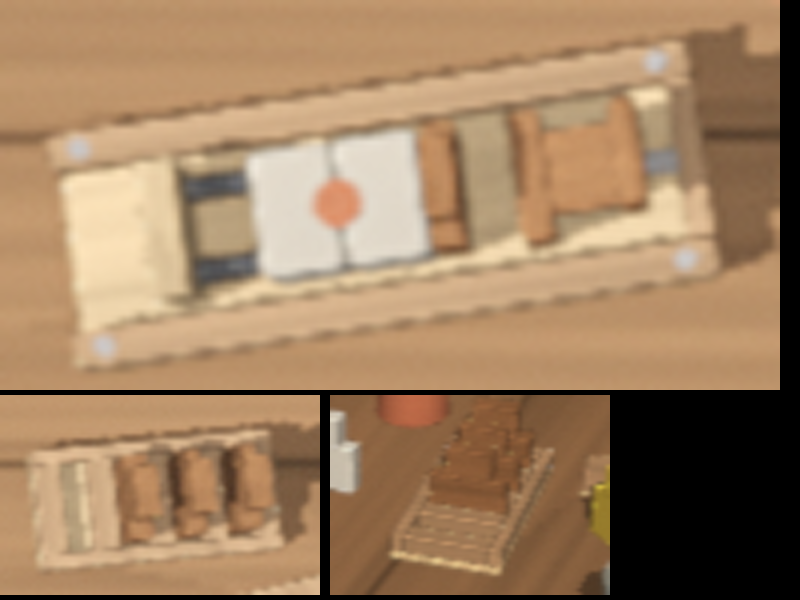

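View pics/c2.png

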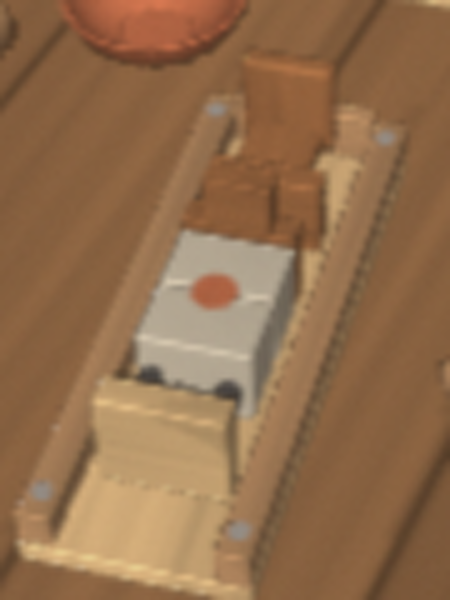

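Top view: the clamp runs from about (230,190) to (340,180) px with its pusher on the right, so it pushes left (+y). The mould is white at (277,193), spacer3 is next to it at (293,190), and the rack with three boards is at (420,190), with its empty slot on the left. Next I'll work out the frames.

```bash
cat >> h.py <<'E'
def A(p,z): return ray("top",220+p[0]/6-.4,160+p[1]/6-.4,z)
def B(p,z): return ray("top",380+p[0]/4-.4,165+(p[1]-395)/4-.4,z)
E
python3 - <<'E'
from h import *
C=[A(p,.034) for p in[(48,135),(688,40),(718,268),(75,370)]]  # TL TR BR BL
L=(C[0]+C[3])/2; Rr=(C[1]+C[2])/2; d=L-Rr; print("clamp len",np.linalg.norm(d[:2]),"w",np.linalg.norm(C[0]-C[3]),np.linalg.norm(C[1]-C[2]))
ax=d/np.linalg.norm(d); ay=np.array([-ax[1],ax[0],0]); mid=(L+Rr)/2; O=mid-.065*ax; O[2]=0
print("yaw",np.degrees(np.arctan2(ax[1],ax[0])),"O",O)
S=[A(p,.035) for p in[(78,148),(656,62),(104,346),(685,260)]]
e=S[0]+S[2]-S[1]-S[3]; print("yaw screws",np.degrees(np.arctan2(e[1],e[0])),"mid",sum(S)/4,"framemid",mid)
def inC(X): return ((X-O)@ax).round(4),((X-O)@ay).round(4)
for n,p,z in[("mould f",(415,130),.059),("mould f",(432,250),.059),("mould back",(247,153),.059),("mould back",(266,278),.059),("pusher",(510,110),.059),("pusher",(530,240),.059),("sp3 right edge",(455,120),.092),("sp3 low right",(468,245),.062),("handle rear",(632,96),.096),("handle rear",(645,205),.096)]: print(n,inC(A(p,z)))
C=[B(p,.028) for p in[(30,452),(268,430),(284,545),(40,568)]]
L=(C[0]+C[3])/2; Rr=(C[1]+C[2])/2; d=L-Rr; rx=d/np.linalg.norm(d); ry=np.array([-rx[1],rx[0],0]); rm=(L+Rr)/2; rm[2]=0
print("rack len",np.linalg.norm(d),"w",np.linalg.norm(C[0]-C[3]),np.linalg.norm(C[1]-C[2]),"yaw",np.degrees(np.arctan2(rx[1],rx[0])),rm)
for k in(57,19,-19,-57):
    X=rm+rx*k/1000; print(k,X.round(4)); 
    for z in(.088,.058):
        for sy in(-1,1):
            u,v=proj("top",X+[0,0,z]+ry*sy*(.018 if z>.06 else .03)); print("   crop",z,round((u+.4-380)*4),round((v+.4-165)*4+395), "side",np.round(proj("side",X+[0,0,z]+ry*sy*(.018 if z>.06 else .03))))
E
```

```text
clamp len 0.31013388238852974 w 0.11391961848833367 0.1106817033967677
yaw 98.54907452307229 O [0.56094012 0.04669828 0.        ]
yaw screws 98.26168556763028 mid [0.55073563 0.11156633 0.035     ] framemid [0.55127745 0.11097606 0.034     ]
mould f (np.float64(0.0426), np.float64(-0.0283))
mould f (np.float64(0.0428), np.float64(0.0289))
mould back (np.float64(0.1221), np.float64(-0.0296))
mould back (np.float64(0.1214), np.float64(0.03))
pusher (np.float64(-0.0029), np.float64(-0.0308))
pusher (np.float64(-0.0031), np.float64(0.0312))
sp3 right edge (np.float64(0.0215), np.float64(-0.0248))
sp3 low right (np.float64(0.0257), np.float64(0.0294))
handle rear (np.float64(-0.0598), np.float64(-0.0227))
handle rear (np.float64(-0.0581), np.float64(0.0274))
rack len 0.17284303586140948 w 0.0838831286370417 0.08342627648911081 yaw 95.14593540303741 [ 0.5587732  -0.27619517  0.        ]
57 [ 0.5537 -0.2194  0.    ]
   crop 0.088 88 469 side [335. 151.]
   crop 0.088 94 522 side [347. 153.]
   crop 0.058 78 459 side [331. 159.]
   crop 0.058 88 543 side [350. 162.]
19 [ 0.5571 -0.2573  0.    ]
   crop 0.088 143 464 side [339. 144.]
   crop 0.088 149 516 side [350. 146.]
   crop 0.058 133 453 side [335. 152.]
   crop 0.058 142 538 side [354. 155.]
-19 [ 0.5605 -0.2951  0.    ]
   crop 0.088 199 459 side [342. 138.]
   crop 0.088 205 511 side [353. 140.]
   crop 0.058 187 448 side [338. 145.]
   crop 0.058 197 533 side [357. 148.]
-57 [ 0.5639 -0.333   0.    ]
   crop 0.088 255 454 side [345. 131.]
   crop 0.088 261 506 side [356. 133.]
   crop 0.058 241 443 side [341. 139.]
   crop 0.058 251 528 side [360. 142.]
```

Everything checks out against the given sizes: clamp 310 x 114 mm, rack 173 x 84 mm, mould 79 x 59 mm. The gap is about 44 mm, so one board should be enough. I'll take the one in the rack slot at (0.557,-0.257), which is nearest the empty slot.

```bash
R='[[0.085,0.11,0,0.097,1],[0.085,0.11,0,0.097,1],[0.085,0.11,0,0.097,1],[0.085,0.11,0,0.097,1],[0.085,0.11,0,0.097,1],[0.085,0.11,0,0.097,1],[0.085,0.11,0,0.097,1],[0.085,0.11,0,0.097,1]]'; unset R
python3 -m crank '[[0.085,0.11,0,0.097,1],[0.085,0.11,0,0.097,1],[0.085,0.11,0,0.097,1],[0.085,0.11,0,0.097,1],[0.085,0.11,0,0.097,1],[0.085,0.11,0,0.097,1],[0.085,0.11,0,0.097,1],[0.085,0.11,0,0.097,1]]' 30
python3 -m crank '[[0.085,0.11,0,0.097,1],[0.085,0.11,0,0.097,1],[0.085,0.11,0,0.097,1],[0.085,0.11,0,0.097,1],[0.085,0.11,0,0.097,1],[0.085,0.11,0,0.097,1],[0.085,0.11,0,0.097,1],[0.085,0.11,0,0.097,1]]'
python3 -m crank '[[0,0,0,0,1],[0,0,0,0,1],[0,0,0,0,1]]'
cat >> h.py <<'E'
def st():
    o=r.get_obs(); v=np.array(o["orientation"]); M=cv2.Rodrigues(v)[0]
    print("t",round(o["clock"],2),"tcp",o["tcp_pos"].round(4),"jawyaw",np.degrees(np.arctan2(M[1,1],M[0,1])).round(2),"tilt",M[:,2].round(3),"F",o["contact_force"].round(2),"w",round(o["grip_width"],4),"gf",o["gripper_force"],"j7",o["joints"].round(2)[6]); return o
E
python3 -c "from h import *; st()"
```

```text
clock: 0.77
tcp_pos: [0.4223, -0.4337, 0.2313]
orientation: [2.717, 1.578, 0.0]
contact_force: [0.0, -0.7, -0.6]
grip_width: 0.0858
gripper_force: 0.0
clock: 1.43
tcp_pos: [0.5579, -0.2576, 0.2314]
orientation: [2.118, 2.32, -0.0]
contact_force: [-0.1, -0.1, 0.2]
grip_width: 0.0857
gripper_force: 0.0
clock: 1.68
tcp_pos: [0.5568, -0.2597, 0.2311]
orientation: [-2.125, -2.314, 0.001]
contact_force: [-0.5, -1.3, -0.7]
grip_width: 0.0854
gripper_force: 0.0
t 1.68 tcp [ 0.5568 -0.2597  0.2311] jawyaw 4.87 tilt [-0.001 -0.    -1.   ] F [-0.46 -1.25 -0.75] w 0.0854 gf 0.0 j7 0.28
```

```bash
python3 -m crank '[[0,0.012,-0.09,0,1],[0,0,-0.09,0,1],[0,0,-0.09,0,1],[0,0,-0.09,0,1],[0,0,-0.09,0,1],[0,0,-0.08,0,1],[0,0,0,0,1],[0,0,0,0,1]]' 30 >/dev/null
python3 - <<'E'
from h import *
st(); t=r.grab_frame("top"); s=r.grab_frame("side")
o=np.zeros((600,800,3),np.uint8)
o[:400,:600]=cv2.resize(t[150:230,370:490],(600,400),interpolation=cv2.INTER_CUBIC)
S=cv2.resize(s[110:190,290:390],(625,500),interpolation=cv2.INTER_CUBIC)
cv2.imwrite("pics/d1.png",np.hstack([cv2.resize(o[:400,:600],(400,267)),cv2.resize(S,(400,320))[:267]]))
E
```

```text
t 2.35 tcp [ 0.5558 -0.2584  0.1248] jawyaw 4.72 tilt [-0.002  0.    -1.   ] F [ 0.33 -0.23  0.51] w 0.0851 gf 0.0 j7 0.23
```

View pics/d1.png

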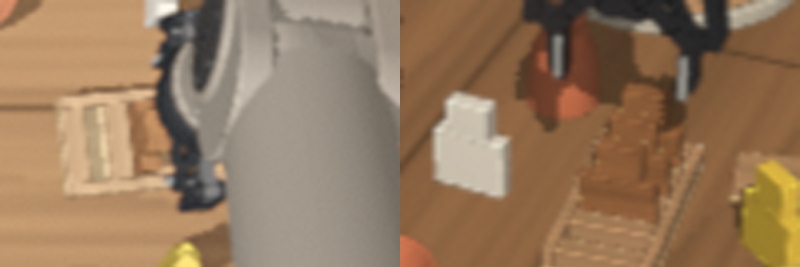

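The fingers straddle the tab at top-crop (160–215, 100–190). The white and yellow look-alikes are well clear. I'll descend to the tab and grip.

```bash
python3 -m crank '[[0.006,0.005,-0.08,0,1],[0,0,-0.08,0,1],[0,0,-0.08,0,1],[0,0,-0.06,0,1],[0,0,-0.02,0,1],[0,0,0,0,1],[0,0,0,0,1]]' 30 >/dev/null
python3 -c "from h import *; st()"
python3 -m crank '[[0,0,0,0,-0.3],[0,0,0,0,-0.5],[0,0,0,0,-0.5],[0,0,0,0,-0.5],[0,0,0,0,-0.5],[0,0,0,0,-0.5],[0,0,0,0,-0.5],[0,0,0,0,-0.5]]' 30 >/dev/null
python3 -c "from h import *; st()"
```

```text
t 3.03 tcp [ 0.5587 -0.2568  0.0621] jawyaw 4.8 tilt [ 0.001 -0.    -1.   ] F [-0.2   0.11 -0.14] w 0.0855 gf 0.0 j7 0.2
t 3.7 tcp [ 0.5584 -0.2567  0.0618] jawyaw 4.8 tilt [ 0. -0. -1.] F [-1.65  0.53  5.4 ] w 0.0355 gf 35.962058901786804 j7 0.2
```

```bash
python3 -m crank '[[0,0,0.05,0,-0.5],[0,0,0.1,0,-0.5],[0,0,0.12,0,-0.5],[0,0,0.12,0,-0.5],[0,0,0.12,0,-0.5],[0,0,0.12,0,-0.5],[0,0,0.12,0,-0.5],[0,0,0.1,0,-0.5]]' 30 >/dev/null
python3 -m crank '[[0,0.06,0,0,-0.5],[0,0.12,0,0.01,-0.5],[0,0.12,0,0.02,-0.5],[0,0.12,0,0.02,-0.5],[0,0.12,0,0.02,-0.5],[0,0.12,0,0.01,-0.5],[0,0.12,0,0,-0.5],[0,0.12,0,0,-0.5]]' >/dev/null
python3 -m crank '[[0,0.12,0,0,-0.5],[0,0.12,0,0,-0.5],[0,0.12,0,0,-0.5],[0,0.12,0,0,-0.5],[0,0.12,0,0,-0.5],[0,0.08,0,0,-0.5],[0,0,0,0,-0.5],[0,0,0,0,-0.5]]' >/dev/null
python3 - <<'E'
from h import *
st(); t=r.grab_frame("top"); s=r.grab_frame("side")
S=cv2.resize(s[130:310,220:380],(533,600),interpolation=cv2.INTER_CUBIC)
cv2.imwrite("pics/d2.png",S)
E
```

```text
t 5.7 tcp [0.5575 0.0606 0.231 ] jawyaw 8.56 tilt [-0.001  0.    -1.   ] F [ 0.24 -0.59 -0.76] w 0.0352 gf 35.530110597610474 j7 -0.24
```

View pics/d2.png

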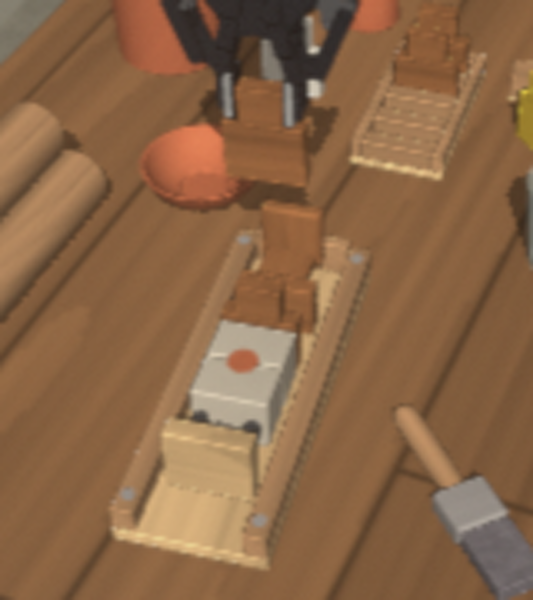

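The board hangs upright in the grip, with its foot corners at crop px (222,176) and (305,186). I'll check its offset in the hand from those.

Run:
```python
from h import *
a=np.radians(98.4); ax=np.array([np.cos(a),np.sin(a),0]); ay=np.array([-ax[1],ax[0],0]); O=np.array([.561,.0467,0])
for p,z in[((222,176),.1775),((305,186),.1775),((220,121),.2275),((307,134),.2275)]:
    X=ray("side",220+p[0]*.3-.35,130+p[1]*.3-.35,z); print(X.round(4),(X-O)@ax,(X-O)@ay)
X=np.array([.5575,.0606,0]);print("tcp",(X-O)@ax,(X-O)@ay)
```

```text
[0.5868 0.0706 0.1775] 0.019898884540145278 -0.02901981844268778
[0.5267 0.0581 0.1775] 0.01632210360535747 0.03227344459400107
[0.5855 0.0709 0.2275] 0.020357861049571425 -0.027753738825478377
[0.5229 0.0613 0.2275] 0.020022721948401975 0.03551173078068308
tcp 0.01426217602815399 0.0014318990683529933
```

```bash
python3 -m crank '[[0.008,0.005,-0.1,0,-0.5],[0,0,-0.1,0,-0.5],[0,0,-0.1,0,-0.5],[0,0,-0.1,0,-0.5],[0,0,-0.1,0,-0.5],[0,0,-0.06,0,-0.5],[0,0,0,0,-0.5],[0,0,0,0,-0.5]]' 30 >/dev/null
python3 -c "from h import *; st()"
python3 -m crank '[[0,0,-0.06,0,-0.5],[0,0,-0.06,0,-0.5],[0,0,-0.06,0,-0.5],[0,0,-0.04,0,-0.5],[0,0,0,0,-0.5],[0,0,0,0,-0.5]]' 30 >/dev/null
python3 -c "from h import *; st()"
```

```text
t 6.47 tcp [0.5596 0.0596 0.1191] jawyaw 8.34 tilt [-0.001 -0.    -1.   ] F [ 0.38 -0.67 -0.33] w 0.035 gf 35.52275776863098 j7 -0.32
t 6.97 tcp [0.5592 0.0605 0.0746] jawyaw 8.42 tilt [-0.001 -0.    -1.   ] F [-0.31  0.33 -0.42] w 0.0356 gf 35.523133277893066 j7 -0.36
```

```bash
python3 -m crank '[[0,0,-0.02,0,-0.5],[0,0,-0.012,0,-0.5],[0,0,-0.008,0,-0.5],[0,0,0,0,-0.5],[0,0,0,0,-0.5]]' 30 >/dev/null
python3 -c "from h import *; st()"
```

```text
t 7.38 tcp [0.5598 0.0605 0.0674] jawyaw 8.41 tilt [ 0.  0. -1.] F [ 0.05  0.73 -1.24] w 0.0353 gf 35.5244904756546 j7 -0.36
```

```bash
python3 -m crank '[[0,0,-0.007,0,-0.5],[0,0,0,0,-0.5],[0,0,0,0,-0.5]]' 30 >/dev/null
python3 -c "from h import *; st()"
python3 -m crank '[[0,0,0,0,-0.1],[0,0,0,0,0.1],[0,0,0,0,0.4],[0,0,0,0,0.8],[0,0,0,0,1],[0,0,0,0,1]]' 30 >/dev/null
python3 -c "from h import *; st()"
python3 -m crank '[[0,0,0.05,0,1],[0,0,0.1,0,1],[0,0,0.12,0,1],[0,0,0.12,0,1],[0,0,0.12,0,1],[0,0,0.12,0,1],[0,0,0.1,0,1],[0,0,0.08,0,1]]' >/dev/null
python3 - <<'E'
from h import *
st(); s=r.grab_frame("side"); cv2.imwrite("pics/side3.png",s)
cv2.imwrite("pics/d3.png",cv2.resize(s[180:300,250:340],(450,600),interpolation=cv2.INTER_CUBIC))
E
```

```text
t 7.63 tcp [0.5597 0.0605 0.0659] jawyaw 8.41 tilt [ 0.  0. -1.] F [-1.09  0.48 -1.33] w 0.0352 gf 35.52446365356445 j7 -0.36
t 8.13 tcp [0.5598 0.0605 0.0659] jawyaw 8.41 tilt [ 0.  0. -1.] F [ 0.18 -1.09  0.25] w 0.0851 gf 0.0 j7 -0.36
t 8.8 tcp [0.5602 0.0608 0.2307] jawyaw 8.42 tilt [ 0.002  0.    -1.   ] F [ 0.78 -0.48  0.34] w 0.0853 gf 0.0 j7 -0.24
```

View pics/d3.png

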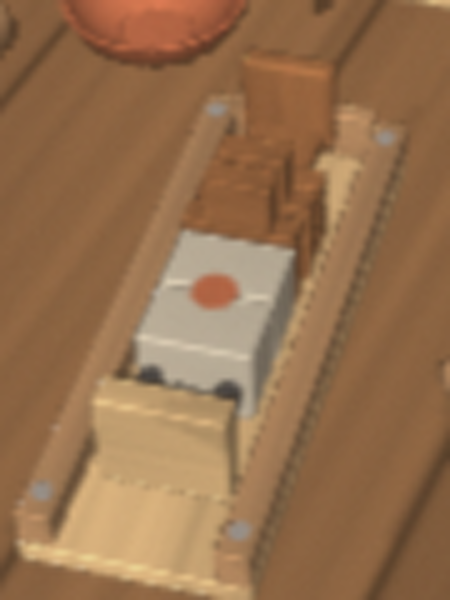

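The new board stands upright behind spacer3, with its tab at crop (245–290, 140–190). Next I'll close the fingers and go behind the handle.

```bash
python3 -m crank '[[0.013,-0.09,0,0,-1],[0.013,-0.1,0,0,-1],[0.012,-0.1,0,0,-1],[0.012,-0.1,0,0,-1],[0.012,-0.1,0,0,-1],[0.012,-0.05,0,0,-1],[0,0,0,0,-1],[0,0,0,0,-1]]' 30 >/dev/null
python3 -c "from h import *; st()"
python3 -m crank '[[0,0,-0.1,0,-1],[0,0,-0.12,0,-1],[0,0,-0.12,0,-1],[0,0,-0.12,0,-1],[0,0,-0.1,0,-1],[0,0,-0.04,0,-1],[0,0,0,0,-1],[0,0,0,0,-1]]' >/dev/null
python3 - <<'E'
from h import *
st(); s=r.grab_frame("side"); cv2.imwrite("pics/d4.png",cv2.resize(s[130:310,220:380],(533,600),interpolation=cv2.INTER_CUBIC))
E
```

```text
t 9.52 tcp [ 0.5745 -0.0471  0.228 ] jawyaw 8.38 tilt [-0.     0.001 -1.   ] F [-0.6   0.36 -0.27] w -0.0001 gf 0.0 j7 -0.04
t 10.18 tcp [ 0.5748 -0.0462  0.1084] jawyaw 8.5 tilt [ 0.     0.001 -1.   ] F [ 0.15 -0.1   1.01] w 0.0003 gf 0.0 j7 -0.12
```

View pics/d4.png

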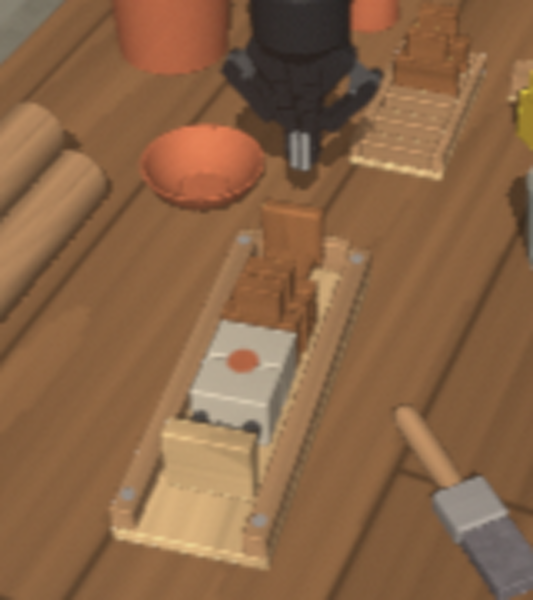

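The closed fingers, crop (300,160), are centred behind the handle. I'll lower them and push in steps.

```bash
python3 -m crank '[[0,0,-0.07,0,-1],[0,0,-0.08,0,-1],[0,0,-0.05,0,-1],[0,0,-0.01,0,-1],[0,0,0,0,-1],[0,0,0,0,-1]]' 30 >/dev/null
python3 -c "from h import *; st()"
python3 -m crank '[[-0.003,0.02,0,0,-1],[-0.003,0.02,0,0,-1],[-0.003,0.02,0,0,-1],[-0.002,0.015,0,0,-1],[0,0,0,0,-1],[0,0,0,0,-1]]' >/dev/null
python3 -c "from h import *; st()"
python3 -m crank '[[-0.003,0.02,0,0,-1],[-0.003,0.02,0,0,-1],[-0.003,0.02,0,0,-1],[0,0,0,0,-1],[0,0,0,0,-1],[0,0,0,0,-1]]' >/dev/null
python3 -c "from h import *; st()"
```

```text
t 10.73 tcp [ 0.5752 -0.0474  0.0668] jawyaw 8.41 tilt [ 0.001  0.    -1.   ] F [0.13 0.03 1.22] w -0.0004 gf 0.0 j7 -0.15
t 11.23 tcp [ 0.5724 -0.0321  0.066 ] jawyaw 8.45 tilt [ 0.  0. -1.] F [0.41 0.04 0.17] w -0.0001 gf 0.0 j7 -0.18
t 11.73 tcp [ 0.5706 -0.021   0.0659] jawyaw 8.39 tilt [-0. -0. -1.] F [ 1.03 -1.83 -0.11] w 0.0001 gf 1.1874409206211567 j7 -0.2
```

```bash
python3 -m crank '[[-0.003,0.02,0,0,-1],[-0.003,0.02,0,0,-1],[0,0,0,0,-1],[0,0,0,0,-1]]' >/dev/null
python3 -c "from h import *; st()"
python3 -m crank '[[-0.002,0.015,0,0,-1],[0,0,0,0,-1],[0,0,0,0,-1]]' >/dev/null
python3 -c "from h import *; st()"
python3 -m crank '[[-0.002,0.015,0,0,-1],[0,0,0,0,-1],[0,0,0,0,-1]]' >/dev/null
python3 -c "from h import *; st()"
```

```text
t 12.07 tcp [ 0.5693 -0.0122  0.0659] jawyaw 8.43 tilt [-0.  0. -1.] F [ 0.33 -2.52 -0.34] w 0.0003 gf 1.541032288223505 j7 -0.21
t 12.32 tcp [ 0.569  -0.0104  0.0659] jawyaw 8.37 tilt [-0.    -0.001 -1.   ] F [ 0.99 -4.69 -0.68] w -0.0003 gf 2.714615687727928 j7 -0.22
t 12.57 tcp [ 0.5687 -0.0084  0.0659] jawyaw 8.33 tilt [ 0.    -0.002 -1.   ] F [ 1.85 -7.92 -0.22] w -0.0001 gf 3.785751163959503 j7 -0.22
```

```bash
python3 -m crank '[[-0.002,0.012,0,0,-1],[-0.002,0.012,0,0,-1],[0,0,0,0,-1],[0,0,0,0,-1]]' >/dev/null
python3 -c "from h import *; st()"
python3 -m crank '[[-0.002,0.012,0,0,-1],[0,0,0,0,-1],[0,0,0,0,-1],[0,0,0,0,-1]]' >/dev/null
python3 - <<'E'
from h import *
st(); s=r.grab_frame("side"); cv2.imwrite("pics/side5.png",s)
for n,i in(("before",cv2.imread("pics/side3.png")),("now",s)):   # mould's white top: mask, centroid, ends
    c=i[180:300,250:340].astype(int); hsv=cv2.cvtColor(i[180:300,250:340],cv2.COLOR_BGR2HSV)
    m=((hsv[...,1]<45)&(hsv[...,2]>150)).astype(np.uint8); k,l,q,ce=cv2.connectedComponentsWithStats(m); j=1+q[1:,4].argmax()
    red=((hsv[...,1]>110)&(hsv[...,2]>140)&((hsv[...,0]<10)|(hsv[...,0]>172))).astype(np.uint8); red[:45]=0; red[75:]=0; mm=cv2.moments(red)
    print(n,q[j],ce[j]+[250,180]); 
    if mm["m00"]: print(" dot",mm["m00"],ray("side",250+mm["m10"]/mm["m00"],180+mm["m01"]/mm["m00"],.059))
    print(" centroid",ray("side",*(ce[j]+[250,180]),.059))
cv2.imwrite("pics/d5.png",cv2.resize(s[130:310,220:380],(533,600),interpolation=cv2.INTER_CUBIC))
E
```

```text
t 12.9 tcp [ 0.5682 -0.0052  0.0659] jawyaw 8.25 tilt [ 0.    -0.004 -1.   ] F [  2.07 -11.17  -0.77] w 0.0003 gf 5.530616194009781 j7 -0.23
t 13.23 tcp [ 0.568  -0.0038  0.066 ] jawyaw 8.21 tilt [ 0.001 -0.005 -1.   ] F [  2.58 -12.67  -0.16] w -0.0003 gf 6.5508464723825455 j7 -0.24
before [ 46 105   3   3   5] [297.2 285.8]
 dot 37.0 [0.5475832  0.13010774 0.059     ]
 centroid [0.47359891 0.2618795  0.059     ]
now [ 46 105   3   3   6] [297.16666667 285.83333333]
 dot 39.0 [0.54624413 0.13953151 0.059     ]
 centroid [0.47362784 0.26199335 0.059     ]
```

View pics/d5.png

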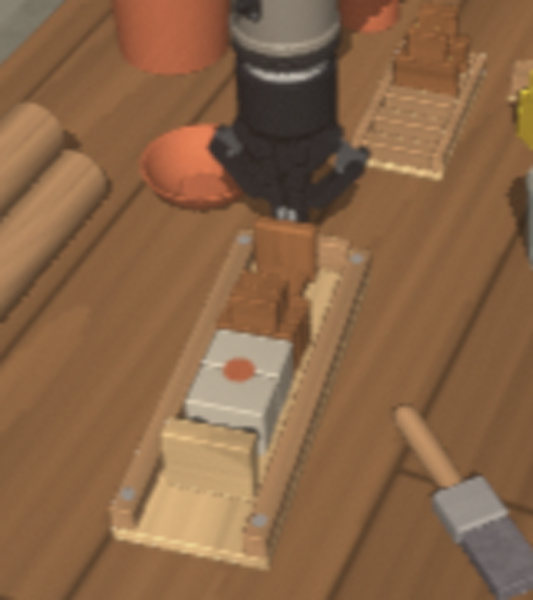

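The dot moved about 9 mm, which agrees with the measured push (13 N, of which about 4 N is the pusher's own spring). The stack is upright and tight. I'll add a small push, let it settle, check, and hand in.

```bash
python3 -m crank '[[-0.001,0.008,0,0,-1],[0,0,0,0,-1],[0,0,0,0,-1],[0,0,0,0,-1],[0,0,0,0,-1],[0,0,0,0,-1],[0,0,0,0,-1],[0,0,0,0,-1]]' >/dev/null
python3 - <<'E'
from h import *
o=st(); F=-o["contact_force"][1]
if 9<F<19: print(r.hand_in())
E
```

```text
t 13.95 tcp [ 0.5678 -0.003   0.0659] jawyaw 8.17 tilt [ 0.001 -0.005 -1.   ] F [  2.65 -14.03   0.11] w 0.0 gf 7.389572113752365 j7 -0.24
the job is handed in; nothing more can be done
None
```

I stood one more board in the gap and handed the job in at about 14 s with the handle still held in at about 14 N; by the dot in the last picture and the push since, the mould is pressed back roughly 1 cm, but the hand-in gave no verdict.

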